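# Find the 36 mm well with the spring probe

## Task

Take the temperature probe out of its stand and find, by gently feeling for the bottom with its spring stem, which of the three wells in the heater's aluminium block is 36 mm deep; the other two are 28 mm and 44 mm deep. Lower the probe until it is lightly pressed on the bottom of that well, then let go and leave it standing there. Never push or drop the stem hard against anything, and leave the other things on the bench where they are.

Things in the scene. Friction and masses are not known exactly. Their poses are not given: they have to be found in the camera images.
- heater: Dry-block heater, fixed: white housing 180 x 220 mm, 30 mm high, carrying a bare aluminium block 70 x 150 mm whose flat top is 85 mm above the bench. Origin: on the bench below the middle well; z up, y along the row of wells, x across it, away from the control panel.
- well1 (a point): Centre of the first well's mouth (45 mm to the heater's +y side of the middle one), level with the block's top, z up. All three wells look alike: vertical 12 mm bore, 3 mm chamfer at the mouth, flat floor. One is 28 mm deep, one 36 mm and one 44 mm, in an order that differs every time and is found only by feel.
- well2 (a point): Centre of the mouth of the middle well, level with the block's top; see well1.
- well3 (a point): Centre of the mouth of the third well (45 mm to the heater's -y side of the middle one), level with the block's top; see well1.
- stand: Grey plastic probe stand, fixed to the bench: block 60 x 60 mm, 70 mm high, with a vertical 14 mm bore in the middle of its top in which the probe's stem hangs at the start. Origin: centre of its underside.
- probe: The temperature probe, 110 g: round black handle 22 mm in diameter, 80 mm high, upright, a steel stem out of its underside. Origin: centre of the handle's underside; z up. At the start this underside rests on the stand's top, the stem in its bore. Grip across the handle about 50 mm above its underside and lift straight up; any yaw will do.
- stem: The probe's steel stem, 10 mm in diameter, tip tapered over 6 mm to a 5 mm flat. Origin: centre of the tip's end, 60 mm below the handle's underside when unloaded; z up. It springs up into the handle by at most 6 mm, at 1 N per mm without preload, then is solid. A press of 2 to 5 N is right, over 15 N too much. Standing free, the probe's weight pushes it in about 1 mm.
- tip_box: Blue pipette-tip box with clear lid, loose, 85 x 120 mm, 67 mm high; origin: centre of its underside. To be left alone.
- bottle: Amber bottle, loose, 60 mm in diameter, 130 mm high; origin: centre of its underside. To be left alone.
- well_plate: Flat six-well culture plate, loose, 85 x 127 mm, about 20 mm high; origin: centre of its underside. To be left alone.

How it is judged:
By the outcome, as a careful person would: the job done as asked, in the order asked, and still so for the second after the job is handed in, with the robot touching nothing.
It also fails if it takes over 54 s, if anything falls off the work surface, if the arm or the gripper's body presses on something with over 40 N, if the wrist force passes 120 N, or if a joint passes its speed limit or range.

## Robot

A 7-joint arm with a two-finger parallel gripper is mounted at the origin on the work surface. World frame = base frame: x ahead of the robot, y to its left, z up, the work surface at z = 0. Lengths are in m, angles in rad, forces in N, time in s.
With the tool pointing down it reaches from about 0.425 to 0.95 m from the base axis. Payload 4.7 kg.
Tool frame: the origin (TCP) lies midway between the tips of the shut fingers; the grasp point (between the pads) lies 19 mm behind it; z points along the fingers, y is the line along which they close (so a half turn about z gives the same grasp; the last joint's range is limited). The gripper opens to 87 mm and grips with 3 to 60 N. Pads are 19 mm wide; open, the fingers measure 117 mm over their backs; the gripper's body (75 mm by 190 mm) begins 51 mm behind the grasp point.
Start: joints at [1.209, 0.469, -0.049, 1.532, 0.024, 1.141, -0.082], TCP at [0.221, -0.638, 0.223] pointing down, gripper open.
Joint ranges: [-2.59, 2.59], [-0.33, 1.99], [-1.39, 1.29], [0.1, 2.45], [-1.04, 4.18], [0.21, 1.99], [-2.66, 2.66]. Speed limits (rad/s): [2.57, 2.57, 3.14, 3.14, 3.14, 3.14, 3.14].

## Interface

Orientations are given as a unit quaternion [x, y, z, w].
In Python, from station import r gives the robot as it stands.
- The arm moves only by the tool carry_out, never from a script. Its argument "deltas" is a list of rows, each a list of 2 entries, a list of its own where there are three numbers: the shift along the world's x, y, z in mm, then the turn about the world's z in rad. In form: [[[dx, dy, dz], spin], ...]. A call has 1 to 12 rows; each row is the pose to reach, as a shift and turn from the pose commanded when the call began; what a row does not reach only later rows make up. A row lasts 1/10 s, in which the tool goes at most 50 mm and 8.59 degrees, less where a joint would pass 70% of its speed; a pose out of reach is approached as far as the arm can. A call with a gripper value outside its range is refused whole. "grip" is the opening, from 0 (shut) to 1 (fully open), set as the call begins (left out, the last holds). The fingers move at their own pace and stop on an object; "squeeze" is the grip in N (left out, the last holds). Time passes only in rows, so rows that repeat a pose let the fingers close. It gives the time, the measured TCP pose, the force, the opening and the grip force at its end, in the units of the state.
- r.state(): the state, without advancing time (a new reading comes with each control period).
- r.grab_frame(name): name is "side" or "top" or "wrist"; returns the picture (400x640x3 uint8, red, green, blue); there is no depth.
- r.camera_params(name): a dict with "K" (3x3 intrinsics, pixels), "rvec" (rotation vector, rad) and "tvec" (3), from world to camera coordinates, as OpenCV has them. Camera axes: x right, y down, z forward; pixel columns grow to the right and rows downward; lengths in m; the calibration is good to about 2 mm. A picture is of the moment at which its call begins: read the wrist's pose just before it. camera_params takes no time and is no camera call; for the wrist camera it gives the pose at the moment of the call.
- r.finish_job(): hands the job in; it is judged then, once.
The state is a dict: "clock": time; "joint_pos": joint angles; "dq": joint speeds; "effort": joint torques, N m; "tcp_pos": TCP position; "tcp_rot": TCP orientation; "wrist_force": force on the tool from outside, world axes, zero at the start; "torque": the same for the moment, N m; "width": finger opening in m; "grip_force": force on a finger pad.
Only numpy, scipy, OpenCV 4.12 (cv2) and the standard library are available. Lean on these libraries where they do the work, as an engineer would, in place of code of your own. Each camera call takes 0.05 s, during which the arm holds its last target. There are 200 camera calls.

## Working session

There is one attempt and no reset: what is moved stays moved. The work goes in short steps, Python scripts to look and compute and a tool call to move; the robot and the scene stay as the last step left them, time stands still between calls to the robot, and variables do not carry over. Pictures are saved under pics/ and viewed, at most 10 in all, crops included, and the job is handed in when it is done.

Besides the shell and the picture viewer there is one more tool, called after ">>>" as name([rows], argument=value, ...), one row to a line, values as JSON. carry_out: Moves the arm, as the interface text tells. Its arguments: {"type":"object","properties":{"deltas":{"type":"array"},"grip":{"type":"number"},"squeeze":{"type":"number"}},"required":["deltas"]}

```bash
mkdir -p pics; python3 - <<'E'
from station import r
import cv2
for n in("top","side"):
    cv2.imwrite(f"pics/{n}0.png",r.grab_frame(n)[:,:,::-1])
    p=r.camera_params(n);print(n,p)
print(r.state())
E
```

```text
top {'K': array([[389.68372966,   0.        , 320.57818343],
       [  0.        , 389.68372966, 203.1554843 ],
       [  0.        ,   0.        ,   1.        ]]), 'rvec': array([ 2.22144649, -1.99036533,  0.21353897]), 'tvec': array([-0.17799679,  0.60336757,  0.85941662])}
side {'K': array([[464.06075987,   0.        , 319.33162783],
       [  0.        , 464.06075987, 197.43775233],
       [  0.        ,   0.        ,   1.        ]]), 'rvec': array([ 2.26929072, -0.24055156,  0.10879127]), 'tvec': array([-0.61303379,  0.07083729,  1.12278815])}
{'clock': 0.1, 'joint_pos': array([ 1.20911839,  0.46935901, -0.04859535,  1.53356163,  0.02411627,
        1.14098311, -0.08230131]), 'dq': array([-0.00041345,  0.00010696, -0.00103865, -0.00221262, -0.00020852,
        0.00198714,  0.00064457]), 'effort': array([ 7.53057848e-04, -5.09170318e+01, -8.11255560e-02, -2.36829901e+01,
       -6.15606294e-02,  3.44508619e-02,  4.83008330e-05]), 'tcp_pos': array([ 0.22033866, -0.63746599,  0.221611  ]), 'tcp_rot': array([ 9.86186033e-01,  1.65639262e-01, -1.78934594e-04, -8.43695785e-04]), 'wrist_force': array([-0.04124169,  0.78028132,  0.17655005]), 'torque': array([0.00194901, 0.03829842, 0.00545253]), 'grip_force': 0.0, 'width': 0.08715359798427356}
```

View pics/top0.png

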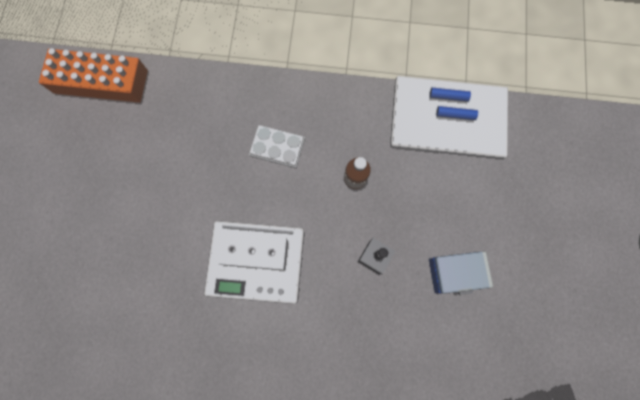

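View pics/side0.png

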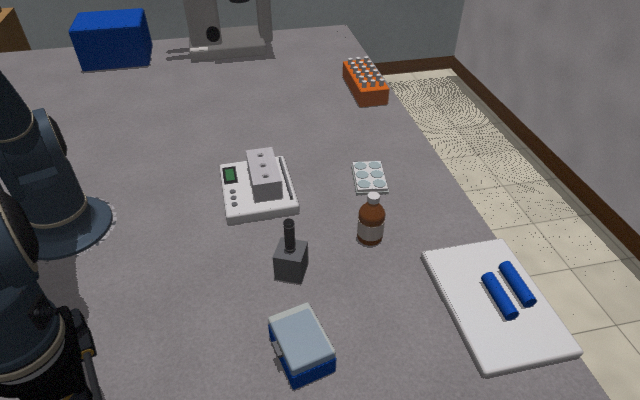

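The top view shows the wells at about (232,249), (252,251) and (271,252), the probe handle at (382,253), the bottle at (358,172) and the tip box at (462,272). The side view shows the handle top at (289,222) and the wells at (261,154), (263,165) and (265,177).

```bash
cat > h.py <<'E'
import numpy as np, cv2
from station import r
def ray(p,uv):
    R=cv2.Rodrigues(np.array(p["rvec"]))[0];t=np.array(p["tvec"]).ravel()
    d=R.T@np.linalg.solve(p["K"],[uv[0],uv[1],1.]);return -R.T@t,d
def onz(p,uv,z):
    c,d=ray(p,uv);return c+d*(z-c[2])/d[2]
def proj(p,X):
    return cv2.projectPoints(np.array(X,float).reshape(-1,1,3),np.array(p["rvec"]),np.array(p["tvec"]),p["K"],None)[0][:,0]
def dark(img,u,v,w,thr):
    g=cv2.cvtColor(img,cv2.COLOR_RGB2GRAY).astype(float);u,v=int(u),int(v)
    s=g[v-w:v+w+1,u-w:u+w+1];W=np.clip(thr-s,0,None);y,x=np.mgrid[v-w:v+w+1,u-w:u+w+1]
    return np.array([(W*x).sum(),(W*y).sum()])/W.sum()
E
python3 - <<'E'
from h import *
T=cv2.imread("pics/top0.png")[:,:,::-1].copy();p=r.camera_params("top")
S=cv2.imread("pics/side0.png")[:,:,::-1].copy();q=r.camera_params("side")
for u,v in((232,249),(252,251),(271,252)):
    c=dark(T,u,v,5,120);print("top well",c,onz(p,c,.085).round(4))
for u,v in((261,154),(263,165),(265,177)):
    c=dark(S,u,v,4,120);print("side well",c,onz(q,c,.085).round(4))
print("probe top",onz(p,(383,252),.15), "side",onz(q,(289,222),.15))
print("bottle",onz(p,(361,162),.13),"tip",onz(p,(465,271),.067),"plate",onz(p,(277,145),.02))
cv2.imwrite("pics/z.png",np.hstack([cv2.resize(T[215:305,340:420,::-1],None,fx=5,fy=5,interpolation=2),cv2.resize(S[205:295,250:330,::-1],None,fx=5,fy=5,interpolation=2)]))
E
```

```text
top well [231.15555556 248.64444444] [0.4884 0.0776 0.085 ]
top well [250.0952381  250.28571429] [0.4894 0.0347 0.085 ]
top well [270.375    251.640625] [ 0.4914 -0.0111  0.085 ]
side well [259.90869565 155.40434783] [0.4861 0.0761 0.085 ]
side well [262.50746269 165.49253731] [0.4875 0.0312 0.085 ]
side well [265.06430868 176.19292605] [ 0.4884 -0.0137  0.085 ]
probe top [ 0.51174005 -0.25333865  0.15      ] side [ 0.51146705 -0.25407229  0.15      ]
bottle [ 0.70905819 -0.19201996  0.13      ] tip [ 0.4975439 -0.4554202  0.067    ] plate [0.76740988 0.01736706 0.02      ]
```

View pics/z.png

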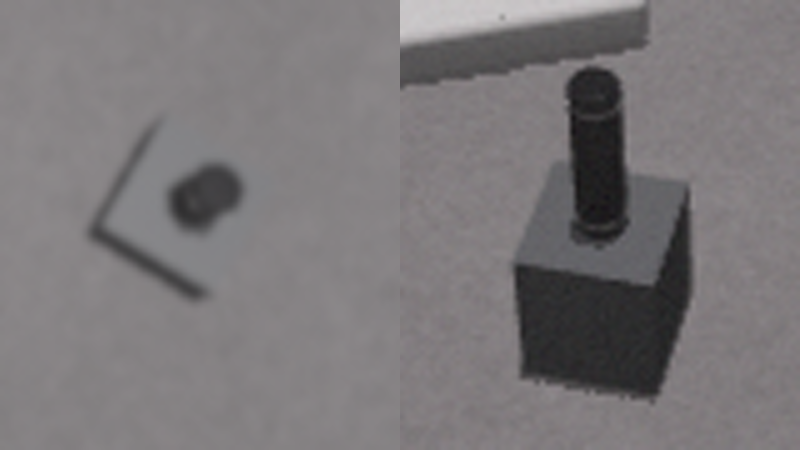

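The zoom shows the handle-top centre at top (383.6,252.4) and side (288.6,223.4), which agrees with the probe at about (0.511,-0.254). Next I move above it.

>>> carry_out([
  [[25, 32, 10], -0.03],
  [[54, 71, 20], -0.07],
  [[83, 110, 20], -0.11],
  [[112, 148, 20], -0.15],
  [[141, 187, 20], -0.19],
  [[170, 225, 20], -0.23],
  [[199, 263, 20], -0.27],
  [[228, 302, 20], -0.31],
  [[257, 340, 20], -0.333],
  [[280, 370, 20], -0.333],
  [[290, 383, 20], -0.333],
  [[290, 383, 20], -0.333],
], grip=1)

```text
clock: 1.3
tcp_pos: [0.5122, -0.2516, 0.2422]
tcp_rot: [1.0, 0.003, 0.0, -0.001]
wrist_force: [-0.3, -0.0, 1.5]
width: 0.087
grip_force: 0.0
```

```bash
python3 - <<'E'
from h import *
s=r.state();print(s["clock"],s["tcp_pos"],s["tcp_rot"],s["wrist_force"])
p=r.camera_params("wrist");cv2.imwrite("pics/w1.png",r.grab_frame("wrist")[:,:,::-1])
R=cv2.Rodrigues(p["rvec"])[0];print(p["K"],-R.T@np.ravel(p["tvec"]),R)
print(proj(p,[[.511,-.2545,.15],[.511,-.2545,.07],[.489,.0335,.085]]))
E
```

```text
1.3 [ 0.51215889 -0.25156381  0.24219823] [ 9.99995218e-01  2.99985049e-03  5.07631898e-05 -7.49845445e-04] [-0.31708748 -0.04993854  1.53088124]
[[299.89813475   0.         315.6555872 ]
 [  0.         299.89813475 195.54527382]
 [  0.           0.           1.        ]] [ 0.58344888 -0.25245419  0.40487683] [[ 7.42057487e-03 -9.99972109e-01 -8.46392316e-04]
 [-9.64657002e-01 -7.38145965e-03  2.63405358e-01]
 [-2.63404259e-01 -1.13814091e-03 -9.64684871e-01]]
[[317.60675744 198.67768478]
 [317.22598918 179.50016521]
 [ 57.84954843 199.81486041]]
```

View pics/w1.png

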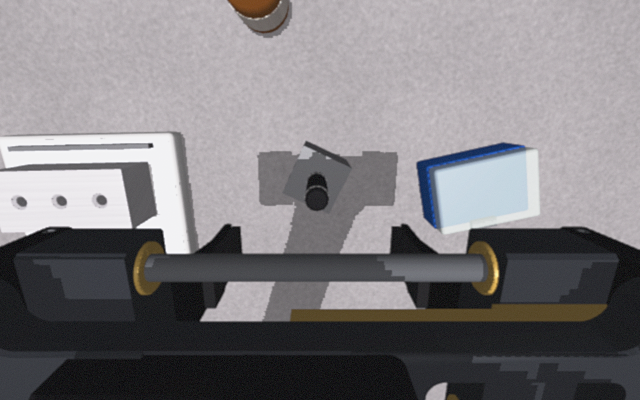

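The wrist view shows the handle top at about (316,198) where predicted, and the wells at (20,202), (60,201) and (100,200). The arm is well aligned, so I descend and grip.

>>> carry_out([
  [[0, 0, -20], 0],
  [[0, 0, -45], 0],
  [[0, 0, -70], 0],
  [[0, 0, -95], 0],
  [[0, 0, -115], 0],
  [[0, 0, -130], 0],
  [[0, 0, -138], 0],
  [[0, 0, -142], 0],
  [[0, 0, -142], 0],
  [[0, 0, -142], 0],
])

```text
clock: 2.35
tcp_pos: [0.5108, -0.2556, 0.1013]
tcp_rot: [1.0, -0.0, 0.001, 0.0]
wrist_force: [-0.4, 0.3, 0.6]
width: 0.0872
grip_force: 0.0
```

>>> carry_out([
  [[0, 0, 0], 0],
  [[0, 0, 0], 0],
  [[0, 0, 0], 0],
  [[0, 0, 0], 0],
  [[0, 0, 0], 0],
  [[0, 0, 0], 0],
  [[0, 0, 0], 0],
  [[0, 0, 0], 0],
  [[0, 0, 0], 0],
  [[0, 0, 0], 0],
], grip=0, squeeze=25)

```text
clock: 3.35
tcp_pos: [0.5106, -0.2545, 0.1005]
tcp_rot: [1.0, 0.0, -0.0, -0.0]
wrist_force: [0.6, 1.0, 0.8]
width: 0.021
grip_force: 25.0
```

>>> carry_out([
  [[0, 0, 5], 0],
  [[0, 0, 15], 0],
  [[0, 0, 30], 0],
  [[0, 0, 45], 0],
  [[0, 0, 65], 0],
  [[0, 0, 85], 0],
  [[0, 0, 105], 0],
  [[0, 0, 120], 0],
  [[0, 0, 130], 0],
  [[0, 0, 130], 0],
  [[0, 0, 130], 0],
])

```text
clock: 4.45
tcp_pos: [0.5102, -0.255, 0.2303]
tcp_rot: [1.0, -0.0, -0.0, 0.0]
wrist_force: [0.3, 0.6, -1.4]
width: 0.0209
grip_force: 25.0
```

>>> carry_out([
  [[-3, 15, 0], 0],
  [[-10, 50, 0], 0],
  [[-15, 90, 0], 0],
  [[-20, 130, 0], 0],
  [[-28, 170, 0], 0],
  [[-36, 210, 0], 0],
  [[-42, 245, 0], 0],
  [[-45, 270, 0], 0],
  [[-47, 282, 0], 0],
  [[-47, 288, 0], 0],
  [[-47, 288, 0], 0],
  [[-47, 288, 0], 0],
])

```text
clock: 5.65
tcp_pos: [0.4637, 0.0317, 0.2303]
tcp_rot: [1.0, -0.001, -0.0, 0.0]
wrist_force: [-0.4, -0.7, -2.3]
width: 0.0212
grip_force: 25.0
```

```bash
python3 - <<'E'
from h import *
s=r.state();print(s["clock"],s["tcp_pos"],s["tcp_rot"],s["wrist_force"],s["width"])
p=r.camera_params("wrist");cv2.imwrite("pics/w2.png",r.grab_frame("wrist")[:,:,::-1])
np.save("p2.npy",p,allow_pickle=True)
print(proj(p,[[.4884,.078,.085],[.489,.0335,.085],[.49,-.0115,.085]]))
t=s["tcp_pos"];print(proj(p,[t-[0,0,.0305],t-[0,0,.0905]]))
E
```

```text
5.65 [0.46368905 0.03168217 0.23033377] [ 9.99999282e-01 -1.14068549e-03 -2.00713458e-04  3.07820045e-04] [-0.39373083 -0.68182469 -2.33924739] 0.021216976725029663
[[269.28531342 160.42281683]
 [312.42902896 159.79748522]
 [356.1026905  158.78428209]]
[[313.70139066 221.65935458]
 [314.04198099 197.85582152]]
```

View pics/w2.png

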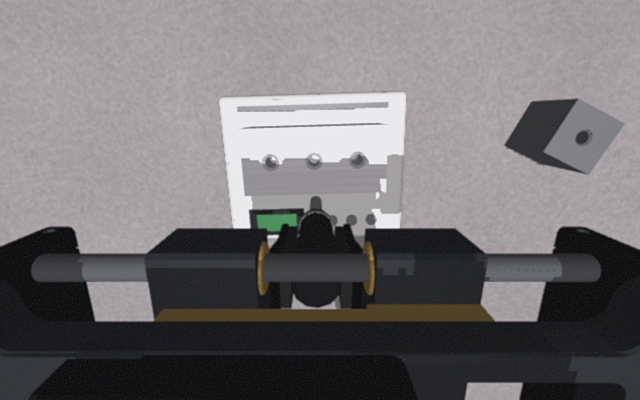

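The wells are at (271,160), (314,160) and (358,160). The stem tip is at about (315.5,197), and the stand's bore is empty. I'll refine both on this picture.

```bash
python3 - <<'E'
from h import *
I=cv2.imread("pics/w2.png");p=np.load("p2.npy",allow_pickle=True).item()
a=cv2.resize(I[140:180,250:380],None,fx=6,fy=6,interpolation=cv2.INTER_CUBIC);b=cv2.resize(I[185:235,260:390],None,fx=6,fy=6,interpolation=cv2.INTER_CUBIC)
cv2.imwrite("pics/z2.png",np.vstack([a,b]))
for px in((270.5,160.5),(314,160.5),(358,160)): print(onz(p,px,.085).round(4))
E
```

```text
[0.4883 0.0768 0.085 ]
[0.4883 0.0319 0.085 ]
[ 0.4887 -0.0135  0.085 ]
```

View pics/z2.png

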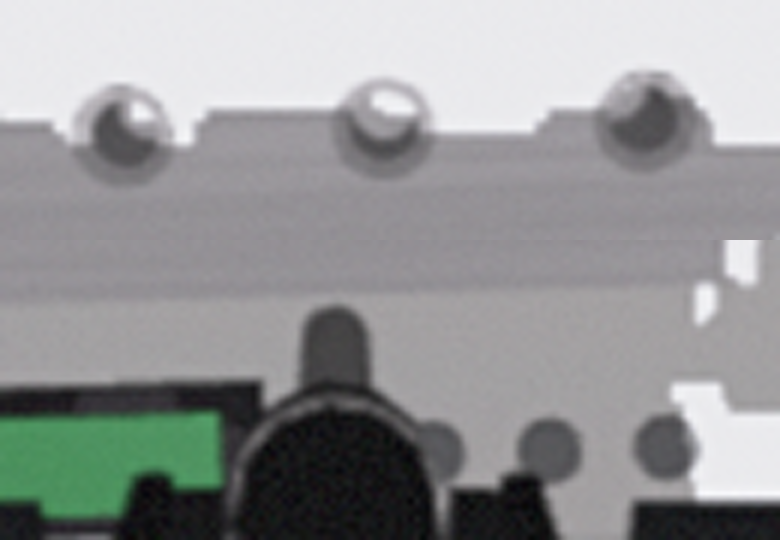

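The mouth rings are centred at (270.3,162.5), (313.8,161.5) and (357.7,160.2). The stem axis is at column 316.0 and its end's top edge at row 195.9.

```bash
python3 - <<'E'
from h import *
p=np.load("p2.npy",allow_pickle=True).item();t=np.array([.46369,.03168,.23033]);tip=t-[0,0,.0905]
a=np.linspace(0,6.28,41);C=lambda rr,z:np.c_[tip[0]+rr*np.cos(a),tip[1]+rr*np.sin(a),tip[2]+z+0*a]
print("pred top edge",proj(p,C(.0025,0))[:,1].min(),proj(p,C(.005,.006))[:,1].min(),"width",np.ptp(proj(p,C(.005,.006))[:,0]))
h=proj(p,C(.011,.06));print("handle ring top",h[:,1].min(),"x",h[:,0].mean(),np.ptp(h[:,0]))
print("px per mm x", proj(p,[tip+[.001,0,0],tip])[:,1])
W=[onz(p,c,.085) for c in((270.3,162.5),(313.8,161.5),(357.7,160.2))];print(np.round(W,4))
e=lambda px,z:onz(p,px,z)
print("stem axis y", e((316,200),tip[2]+.006)[1])
E
```

```text
pred top edge 195.10279849054487 194.121405863777 width 11.659721067476084
handle ring top 206.29611099401092 x 313.70347450377244 32.164649759077236
px per mm x [196.75494573 197.85361401]
[[ 0.4862  0.077   0.085 ]
 [ 0.4872  0.0321  0.085 ]
 [ 0.4885 -0.0132  0.085 ]]
stem axis y 0.02997970322603892
```

>>> carry_out([
  [[8, 1, 0], 0],
  [[18, 1, 0], 0],
  [[25, 1, -8], 0],
  [[25, 1, -20], 0],
  [[25, 1, -32], 0],
  [[25, 1, -40], 0],
  [[25, 1, -43], 0],
  [[25, 1, -43], 0],
  [[25, 1, -43], 0],
  [[25, 1, -43], 0],
  [[25, 1, -43], 0],
])

```text
clock: 6.8
tcp_pos: [0.4888, 0.0341, 0.188]
tcp_rot: [1.0, -0.0, 0.001, 0.0]
wrist_force: [0.1, -0.2, -1.0]
width: 0.0214
grip_force: 25.0
```

```bash
python3 - <<'E'
from h import *
s=r.state();print(s["tcp_pos"],s["wrist_force"],s["torque"])
p=r.camera_params("wrist");I=r.grab_frame("wrist")[:,:,::-1];q=r.camera_params("side");J=r.grab_frame("side")[:,:,::-1]
a=cv2.resize(I[130:260,250:390],None,fx=4,fy=4,interpolation=cv2.INTER_CUBIC)[:520]
t=s["tcp_pos"]-[0,0,.0905];u,v=proj(q,[t])[0].astype(int);print(u,v,proj(p,[t]))
b=cv2.resize(J[v-50:v+15,u-15:u+15],None,fx=8,fy=8,interpolation=cv2.INTER_CUBIC)
cv2.imwrite("pics/z3.png",np.hstack([a,b]))
E
```

```text
[0.48883375 0.0340828  0.18804958] [ 0.11568463 -0.21266978 -1.04092237] [-0.01666204  0.00720194 -0.01022108]
262 160 [[314.08077128 198.02645268]]
```

View pics/z3.png

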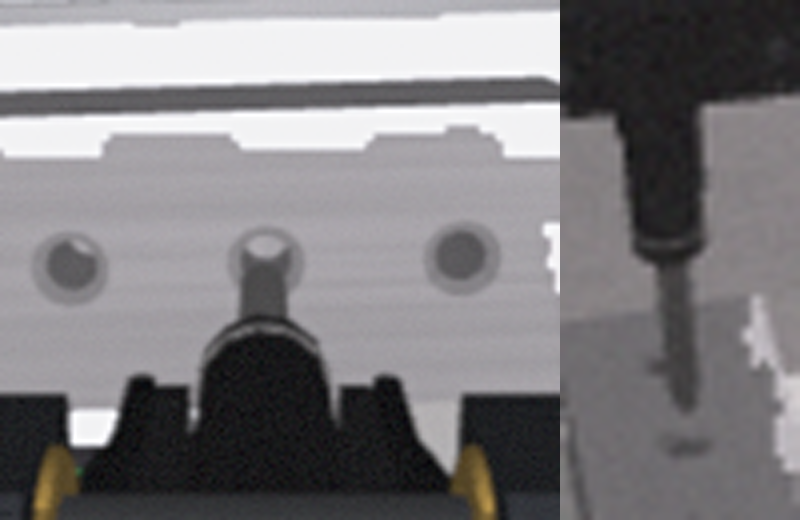

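The tip is directly over the middle well: tip column 264, ring centre (266,261) in the crop. The side view also shows the tip just above the mouth. One numeric check before lowering.

```bash
python3 - <<'E'
from h import *
p=r.camera_params("wrist")
for px in((250+70/4,130+269/4),(250+266/4,130+261/4),(250+462/4,130+257/4)):
    print(onz(p,px,.085)+[.0016,.0017,0])
E
```

```text
[0.48750603 0.07862794 0.085     ]
[0.48945355 0.03358393 0.085     ]
[ 0.49044606 -0.01135136  0.085     ]
```

>>> carry_out([
  [[0, 0, -3], 0],
  [[0, 0, -7], 0],
  [[0, 0, -11], 0],
  [[0, 0, -15], 0],
  [[0, 0, -19], 0],
  [[0, 0, -22], 0],
  [[0, 0, -25], 0],
  [[0, 0, -28], 0],
  [[0, 0, -30], 0],
  [[0, 0, -32], 0],
  [[0, 0, -32], 0],
  [[0, 0, -32], 0],
])

```text
clock: 8.1
tcp_pos: [0.4886, 0.0341, 0.1556]
tcp_rot: [1.0, -0.0, 0.0, 0.0]
wrist_force: [0.1, 0.1, -0.8]
width: 0.021
grip_force: 25.0
```

>>> carry_out([
  [[0, 0, -2], 0],
  [[0, 0, -4], 0],
  [[0, 0, -6], 0],
  [[0, 0, -7], 0],
  [[0, 0, -8], 0],
  [[0, 0, -9], 0],
  [[0, 0, -10], 0],
  [[0, 0, -11], 0],
  [[0, 0, -11], 0],
  [[0, 0, -11], 0],
  [[0, 0, -11], 0],
])

```text
clock: 9.2
tcp_pos: [0.4887, 0.0341, 0.1447]
tcp_rot: [1.0, -0.0, 0.0, 0.0]
wrist_force: [-1.2, 0.1, 2.0]
width: 0.0212
grip_force: 25.0
```

>>> carry_out([
  [[0, 0, -1], 0],
  [[0, 0, -1], 0],
  [[0, 0, -1], 0],
])

```text
clock: 9.5
tcp_pos: [0.4887, 0.034, 0.1437]
tcp_rot: [1.0, -0.0, 0.0, 0.0]
wrist_force: [-0.9, -0.1, 3.1]
width: 0.0211
grip_force: 25.0
```

```bash
python3 - <<'E'
from h import *
F=[]
for i in range(6):
    r.grab_frame("top");F.append(r.state()["wrist_force"])
print(np.mean(F,0),np.std(F,0),r.state()["tcp_pos"])
E
```

```text
[-0.61282436 -0.21835562  2.55181571] [0.32441279 0.75399108 0.16154063] [0.48865347 0.03404215 0.14365644]
```

The middle well's floor is at about 28 mm (3.6 N at 31.8 mm depth), so this isn't the one. Next is well1.

>>> carry_out([
  [[0, 0, 5], 0],
  [[0, 0, 15], 0],
  [[0, 0, 30], 0],
  [[0, 0, 42], 0],
  [[0, 0, 47], 0],
  [[0, 0, 47], 0],
  [[0, 10, 47], 0],
  [[-1, 27, 47], 0],
  [[-1, 40, 47], 0],
  [[-1, 45, 47], 0],
  [[-1, 45, 47], 0],
  [[-1, 45, 47], 0],
])

```text
clock: 11.0
tcp_pos: [0.4875, 0.0786, 0.1903]
tcp_rot: [1.0, -0.0, -0.0, 0.0]
wrist_force: [-0.6, 0.5, -1.4]
width: 0.0212
grip_force: 25.0
```

```bash
python3 - <<'E'
from h import *
s=r.state();print(s["tcp_pos"],s["wrist_force"])
p=r.camera_params("wrist");I=r.grab_frame("wrist")[:,:,::-1]
cv2.imwrite("pics/z4.png",cv2.resize(I[130:260,250:390],None,fx=4,fy=4,interpolation=cv2.INTER_CUBIC))
q=onz
print("pred crop px of well1", [(proj(p,[[x-.0016,y-.0017,.085]])[0]-[250,130])*4 for x,y in((.4880,.0787),)])
E
```

```text
[0.48746365 0.07863987 0.19030133] [-0.6496689  0.5135721 -1.3593844]
pred crop px of well1 [array([263.45938756, 258.61143435])]
```

View pics/z4.png

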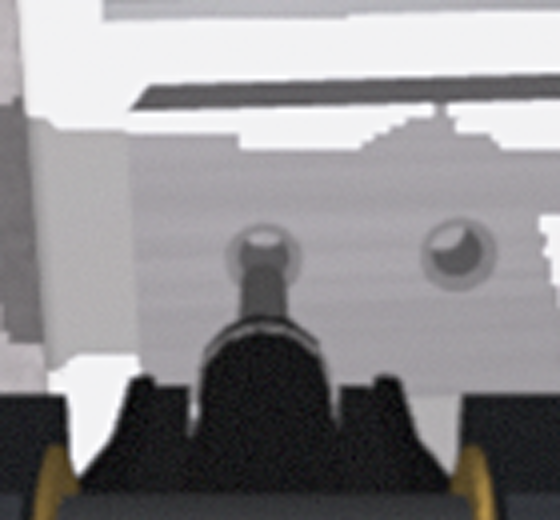

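The ring centre is at crop (263.5,257) and the stem at column 264, so it is aligned. Lowering.

>>> carry_out([
  [[0, 0, -4], 0],
  [[0, 0, -9], 0],
  [[0, 0, -13], 0],
  [[0, 0, -17], 0],
  [[0, 0, -21], 0],
  [[0, 0, -25], 0],
  [[0, 0, -29], 0],
  [[0, 0, -33], 0],
  [[0, 0, -36], 0],
  [[0, 0, -39], 0],
  [[0, 0, -41], 0],
  [[0, 0, -41], 0],
])

```text
clock: 12.25
tcp_pos: [0.4874, 0.079, 0.1493]
tcp_rot: [1.0, -0.0, -0.0, 0.0]
wrist_force: [-0.4, -0.6, -1.2]
width: 0.021
grip_force: 25.0
```

>>> carry_out([
  [[0, 0, -2], 0],
  [[0, 0, -4], 0],
  [[0, 0, -6], 0],
  [[0, 0, -6], 0],
  [[0, 0, -6], 0],
  [[0, 0, -6], 0],
])

```text
clock: 12.85
tcp_pos: [0.4876, 0.079, 0.1437]
tcp_rot: [1.0, -0.0, 0.0, 0.0]
wrist_force: [-1.4, -0.4, -0.9]
width: 0.0214
grip_force: 25.0
```

Nothing is felt at 31.8 mm depth, so I go on to about 39 mm.

>>> carry_out([
  [[0, 0, -2], 0],
  [[0, 0, -3], 0],
  [[0, 0, -4], 0],
  [[0, 0, -5], 0],
  [[0, 0, -6], 0],
  [[0, 0, -7], 0],
  [[0, 0, -7], 0],
  [[0, 0, -7], 0],
  [[0, 0, -7], 0],
])

```text
clock: 13.75
tcp_pos: [0.4876, 0.079, 0.1367]
tcp_rot: [1.0, -0.0, 0.0, 0.0]
wrist_force: [-0.7, 0.7, 2.5]
width: 0.0211
grip_force: 25.0
```

```bash
python3 - <<'E'
from h import *
F=[]
for i in range(6):
    r.grab_frame("top");F.append(r.state()["wrist_force"])
print(np.mean(F,0),np.std(F,0),r.state()["tcp_pos"])
E
```

```text
[-0.32265284 -0.27106057  2.06833236] [0.53541171 0.65424921 0.46634594] [0.48765141 0.07907246 0.1366563 ]
```

There is 3.2 N at 38.9 mm, so the floor is at about 36 mm and this is the right well. I ease off 1 mm, release, then retreat.

>>> carry_out([
  [[0, 0, 1], 0],
  [[0, 0, 1], 0],
  [[0, 0, 1], 0],
])

```text
clock: 14.35
tcp_pos: [0.4876, 0.079, 0.1375]
tcp_rot: [1.0, -0.0, 0.0, 0.0]
wrist_force: [-0.5, -0.5, 0.3]
width: 0.0213
grip_force: 25.0
```

>>> carry_out([
  [[0, 0, 0], 0],
  [[0, 0, 0], 0],
  [[0, 0, 0], 0],
  [[0, 0, 0], 0],
  [[0, 0, 0], 0],
  [[0, 0, 0], 0],
  [[0, 0, 0], 0],
  [[0, 0, 0], 0],
  [[0, 0, 0], 0],
  [[0, 0, 0], 0],
  [[0, 0, 0], 0],
  [[0, 0, 0], 0],
], grip=1)

```text
clock: 15.55
tcp_pos: [0.4876, 0.079, 0.1376]
tcp_rot: [1.0, -0.0, 0.0, 0.0]
wrist_force: [-1.1, -1.5, -0.6]
width: 0.0871
grip_force: 0.0
```

>>> carry_out([
  [[0, 0, 8], 0],
  [[0, 0, 20], 0],
  [[0, 0, 35], 0],
  [[0, 0, 55], 0],
  [[0, 0, 75], 0],
  [[0, 0, 95], 0],
  [[0, 0, 115], 0],
  [[0, 0, 130], 0],
  [[0, 0, 135], 0],
  [[0, 0, 135], 0],
  [[0, 0, 135], 0],
])

```text
clock: 16.65
tcp_pos: [0.4871, 0.0789, 0.2721]
tcp_rot: [1.0, -0.0, -0.0, 0.0]
wrist_force: [0.3, -0.4, 0.6]
width: 0.0871
grip_force: 0.0
```

```bash
python3 - <<'E'
from h import *
s=r.state();print(s["tcp_pos"],s["wrist_force"],s["width"],s["clock"])
J=r.grab_frame("side")[:,:,::-1];I=r.grab_frame("wrist")[:,:,::-1]
cv2.imwrite("pics/z5.png",np.hstack([cv2.resize(J[90:240,190:340],None,fx=2.66,fy=2.66,interpolation=cv2.INTER_CUBIC),cv2.resize(I[100:300,220:420],(399,399),interpolation=cv2.INTER_CUBIC)]))
E
```

```text
[0.48710769 0.07890535 0.27214793] [ 0.25038386 -0.37813455  0.6050576 ] 0.08709099217677477 16.65
```

View pics/z5.png

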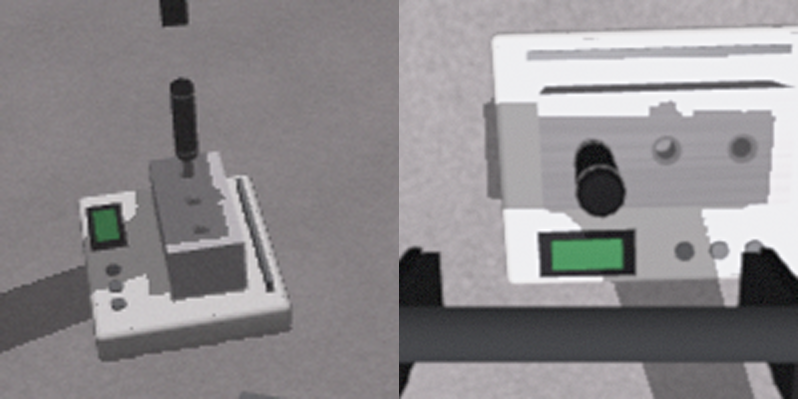

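The probe stands free in well1, with its handle at side crop (183,120) and the gripper clear above it.

```bash
python3 -c "
from station import r
print(r.finish_job())"
```

```text
the job is handed in; nothing more can be done
None
```

I handed the job in with the probe standing free in well1, whose floor I felt at about 36 mm; the middle well felt about 28 mm deep, and I did not probe well3.

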